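Lay the dyed exhibit bolts in the carrier by length

TASK

The three hex bolts on the hood bench are dyed exhibits, now dry: lay each one flat, lengthwise, roughly in the middle of the dish made for its length in the carrier (short bolt in the short dish, medium in the medium, long in the long), in logging order: shortest first, then the medium one, the longest last. The T-screws look alike but belong to the bench: leave them and the little jar where they are.

Things in the scene. Friction and masses are not known exactly. Their poses are not given: they have to be found in the camera images.
- bolt_short: The 60 mm hex bolt: steel, lying on its side on the bench; 12 mm round threaded shank with a hexagonal head at one end (8 mm thick, at -x) and a hexagonal nut of the same 19 mm across flats run on flush with the other end (10 mm thick, at +x); overall length 60 mm, so 42 mm of bare shank in between to grip across. Origin on the shank's axis at mid-length, 9.5 mm above what it lies on; x runs along the bolt; it may lie on any flat, so its y and z axes may be rolled.
- bolt_medium: The 85 mm hex bolt: steel, lying on its side on the bench; 12 mm round threaded shank with a hexagonal head at one end (8 mm thick, at -x) and a hexagonal nut of the same 19 mm across flats run on flush with the other end (10 mm thick, at +x); overall length 85 mm, so 67 mm of bare shank in between to grip across. Origin on the shank's axis at mid-length, 9.5 mm above what it lies on; x runs along the bolt; it may lie on any flat, so its y and z axes may be rolled.
- bolt_long: The 110 mm hex bolt: steel, lying on its side on the bench; 12 mm round threaded shank with a hexagonal head at one end (8 mm thick, at -x) and a hexagonal nut of the same 19 mm across flats run on flush with the other end (10 mm thick, at +x); overall length 110 mm, so 92 mm of bare shank in between to grip across. Origin on the shank's axis at mid-length, 9.5 mm above what it lies on; x runs along the bolt; it may lie on any flat, so its y and z axes may be rolled.
- dish_short: The short one of the three white open plastic dishes, held fast side by side in the grey carrier. Inside 80 mm long (x) by 70 mm wide (y); walls 3 mm thick, rim 21 mm and inner floor 3 mm above its origin, which is the centre of its underside, 4 mm above the bench. z up. It is for the 60 mm bolt. The dishes' order in the carrier varies.
- dish_medium: The medium one of the three white open plastic dishes, held fast side by side in the grey carrier. Inside 105 mm long (x) by 70 mm wide (y); walls 3 mm thick, rim 21 mm and inner floor 3 mm above its origin, which is the centre of its underside, 4 mm above the bench. z up. It is for the 85 mm bolt. The dishes' order in the carrier varies.
- dish_long: The long one of the three white open plastic dishes, held fast side by side in the grey carrier. Inside 130 mm long (x) by 70 mm wide (y); walls 3 mm thick, rim 21 mm and inner floor 3 mm above its origin, which is the centre of its underside, 4 mm above the bench. z up. It is for the 110 mm bolt. The dishes' order in the carrier varies.
- tscrew_a: Look-alike to leave alone: a steel T-screw 85 mm long, lying flat; 12 mm threaded shank with no hexagon on it, but a 50 mm long, 12 mm thick round bar crosswise at its -x end. Origin on the shank's axis at mid-length, 6 mm above the bench; x along the shank.
- tscrew_b: Look-alike to leave alone: a steel T-screw 105 mm long, lying flat; 12 mm threaded shank with no hexagon on it, but a 50 mm long, 12 mm thick round bar crosswise at its -x end. Origin on the shank's axis at mid-length, 6 mm above the bench; x along the shank.
- carrier: Grey plastic carrier, fixed to the bench, 256 mm (x) by 160 mm (y), rim 12 mm high, floor 4 mm thick; holds the three dishes side by side along its x, 80 mm apart, their long sides along its y. Origin at the centre of its underside. It stands at the left or right of the work; a fixed clear glass dish of 250 by 160 mm, 45 mm high, stands at the other side.
- jar: Bystander: small round amber glass jar, 42 mm across, 33 mm tall, loose, standing among the bolts. Origin at the centre of its underside.
Mind the look-alikes: they are no part of the job. Leave any black or turquoise look-alike of the dish_long alone.

How it is judged (in metres and radians):
On the way, in this order (a step that is already met when the one before it is completed fails the run):
1. the short bolt lies released in the short dish (x of bolt_short in the frame of dish_short between -0.015 and 0.015 m and y of bolt_short in the frame of dish_short between -0.028 and 0.028 m and z of bolt_short in the frame of dish_short between 0.006 and 0.017 m and angle between the x axis of bolt_short and the x axis of dish_short, either way round below 0.4 rad and linear speed of bolt_short below 0.02 m/s and contact force between bolt_short and the fingers below 0.1 N), for 0.2 s.
2. the medium bolt lies released in the medium dish, after the one before it (x of bolt_medium in the frame of dish_medium between -0.015 and 0.015 m and y of bolt_medium in the frame of dish_medium between -0.028 and 0.028 m and z of bolt_medium in the frame of dish_medium between 0.006 and 0.017 m and angle between the x axis of bolt_medium and the x axis of dish_medium, either way round below 0.4 rad and linear speed of bolt_medium below 0.02 m/s and contact force between bolt_medium and the fingers below 0.1 N), for 0.2 s.
3. the long bolt lies released in the long dish, after the one before it (x of bolt_long in the frame of dish_long between -0.015 and 0.015 m and y of bolt_long in the frame of dish_long between -0.028 and 0.028 m and z of bolt_long in the frame of dish_long between 0.006 and 0.017 m and angle between the x axis of bolt_long and the x axis of dish_long, either way round below 0.4 rad and linear speed of bolt_long below 0.02 m/s and contact force between bolt_long and the fingers below 0.1 N), for 0.2 s.
At the end, for the whole second after the job is handed in: Each hex bolt lies released and still on the floor of its own dish: middle within 15 mm of the dish centre lengthwise and 28 mm crosswise, within 0.4 rad of the dish's length, axis 6 to 17 mm above the dish's underside. T-screws and jar within 15 mm of their starts (all of step 1 and all of step 2 and all of step 3 and distance of each of tscrew_a, tscrew_b, jar from where it was at the start of the episode below 0.015 m); the robot touches nothing.
It fails at once if the first T-screw is shifted by more than 15 mm (distance of tscrew_a from where it was at the start of the episode above 0.015 m).
It fails at once if the second T-screw is shifted by more than 15 mm (distance of tscrew_b from where it was at the start of the episode above 0.015 m).
It fails at once if the jar is shifted by more than 15 mm (distance of jar from where it was at the start of the episode above 0.015 m).
It also fails if it takes over 88 s, if anything falls off the work surface, if the arm or the gripper's body presses on something with over 40 N, if the wrist force passes 120 N, or if a joint passes its speed limit or range.

ROBOT

A 6-joint arm with a two-finger parallel gripper is mounted at the origin on the work surface. World frame = base frame: x ahead of the robot, y to its left, z up, the work surface at z = 0. Lengths are in mm, angles in rad, forces in N, time in s.
With the tool pointing down it reaches from about 275 to 750 mm from the base axis. Payload 10.2 kg.
Tool frame: the origin (TCP) lies between the finger pads; the fingertips stand 17 mm ahead of it and the grasp point (between the pads) lies 2 mm behind it; z points along the fingers, y is the line along which they close (so a half turn about z gives the same grasp; the last joint's range is limited). The gripper opens to 85 mm and grips with 20 to 120 N. Pads are 22 mm wide; open, the fingers measure 114 mm over their backs; the gripper's body (76 mm by 85 mm) begins 54 mm behind the grasp point. The pads swing forward as they close: fully open they stand 13 mm farther back than shut.
Start: joints at [-1.448, 0.313, 1.498, -0, 1.331, -0.223], TCP at [177.936, -493.933, 248.294] pointing down, gripper open.
Joint ranges: [-2.94, 2.94], [-0.97, 2.17], [0.19, 2.56], [-1.23, 4.37], [0.02, 3.11], [-2.88, 2.88]. Speed limits (rad/s): [2.39, 2.39, 3.01, 3.14, 3.14, 3.14].

INTERFACE

Orientations are given as a unit quaternion [w, x, y, z].
In Python, from rig import * gives the robot as it stands.
- The arm moves only by the tool step_arm, never from a script. Its argument "commands" is text: rows parted by semicolons, each of 7 numbers parted by spaces: the opening, from 0 (shut) to 1 (fully open), then the shift along the tool's x, y, z in cm, then the turn, a rotation vector about the tool's x, y, z in rad. In form: hand x y z rx ry rz; .... A call has 1 to 20 rows; each row is the pose to reach, as a shift and turn from the pose commanded when the call began, along the tool's axes at that moment; what a row does not reach only later rows make up. A row lasts 1/12 s, in which the tool goes at most 41.7 mm and 7.16 degrees, less where a joint would pass 70% of its speed; a pose out of reach is approached as far as the arm can. A call with a gripper value outside its range is refused whole. The fingers move at their own pace and stop on an object; "newtons" is the grip in N (left out, the last holds). Time passes only in rows, so rows that repeat a pose let the fingers close. It gives the time, the measured TCP pose, the force, the opening and the grip force at its end, in the units of the state.
- sense(): the state, without advancing time (a new reading comes with each control period).
- capture(name): name is "side" or "top"; returns the picture (384x512x3 uint8, red, green, blue); there is no depth.
- camera_model(name): a dict with "mtx" (3x3 intrinsics, pixels), "eye" and "rotation" of the camera in the world. Camera axes: x right, y down, z forward; pixel columns grow to the right and rows downward; lengths in mm; the calibration is good to about 2 mm. A picture is of the moment at which its call begins. camera_model takes no time and is no camera call.
- finish_job(): hands the job in; it is judged then, once.
Trained networks look in the newest picture that a camera, given by its name, has taken for a name from the list of things; names that differ only in an ending like _2 or _b are one class to them, and where a whole thing is asked for, a point or a joint stands for the part that bears it (a point fixed in the world has none). Each returns a list of dicts, best first, with "score" (0 to 1); they miss things now and then, are a little off and sometimes report something else, mostly with a low value. They report only what shows in the picture. A call takes as long as a camera call. They do not tell look-alikes from the thing itself.
- search_frame(camera, label): "rect" ([centre column, centre row, width, height] in pixels, round what is visible of it).
- trace(camera, label): "mask" (384x512 bool, what is visible of it) and "rect" ([centre column, centre row, width, height] in pixels, round what is visible of it).
- spot_point(camera, label): "xy" ([column, row] in pixels: a listed point, or the origin of a listed thing).
The state is a dict: "time_s": time; "joints": joint angles; "dq": joint speeds; "tau": joint torques, N m; "eef_pos": TCP position; "ee_rot": TCP orientation; "force": force on the tool from outside, world axes, zero at the start; "wrist_torque": the same for the moment, N m; "grip_width": opening from 0.0 (shut) to 1.0 (fully open); "grip_force": force on a finger pad.
Only numpy, scipy, OpenCV 4.12 (cv2) and the standard library are available. Lean on these libraries where they do the work, as an engineer would, in place of code of your own. Each camera call takes 0.05 s, during which the arm holds its last target. There are 200 camera calls.

## Working session

There is one attempt and no reset: what is moved stays moved. The work goes in short steps, Python scripts to look and compute and a tool call to move; the robot and the scene stay as the last step left them, time stands still between calls to the robot, and variables do not carry over. Pictures are saved under pics/ and viewed, at most 14 in all, crops included, and the job is handed in when it is done.

Besides the shell and the picture viewer there is one more tool, called after ">>>" as name(argument=value, ...), one argument or row to a line, values as JSON. step_arm: Moves the arm, as the interface text tells. Its arguments: {"type":"object","properties":{"commands":{"type":"string"},"newtons":{"type":"number"}},"required":["commands"]}

```bash
mkdir -p pics
python3 - <<'E'
from rig import *
import cv2
for n in ("top","side"):
    im=capture(n); cv2.imwrite(f"pics/{n}0.png",im[:,:,::-1]); c=camera_model(n); print(n,c)
    for l in ("bolt_short","bolt_medium","bolt_long","dish_short","dish_medium","dish_long","tscrew_a","jar","carrier"):
        print(l,[(round(d["score"],2),[int(v) for v in d["rect"]]) for d in search_frame(n,l)])
print(sense())
E
```

```text
top {'mtx': array([[396.33985559,   0.        , 253.37361198],
       [  0.        , 396.33985559, 193.95343055],
       [  0.        ,   0.        ,   1.        ]]), 'eye': array([ 314.4216914 ,  115.9604624 , 1089.92605273]), 'rotation': array([-0.04129055,  0.7062972 , -0.70410084,  0.06067422])}
bolt_short [(0.55, [233, 146, 17, 24])]
bolt_medium [(0.43, [326, 143, 13, 33])]
bolt_long [(0.67, [331, 197, 11, 36])]
dish_short [(0.96, [160, 203, 34, 33])]
dish_medium [(0.68, [161, 146, 41, 29])]
dish_long [(0.78, [160, 175, 51, 27]), (0.74, [214, 254, 53, 27]), (0.6, [115, 264, 60, 37]), (0.6, [160, 147, 46, 28]), (0.57, [86, 176, 55, 41])]
tscrew_a [(0.74, [281, 143, 19, 40]), (0.61, [287, 200, 18, 29])]
jar [(0.62, [241, 199, 14, 15]), (0.47, [286, 200, 20, 30])]
carrier [(0.95, [162, 176, 60, 90])]
side {'mtx': array([[460.79094274,   0.        , 253.87405879],
       [  0.        , 460.79094274, 193.50899435],
       [  0.        ,   0.        ,   1.        ]]), 'eye': array([-79.63932535, 871.31021758, 829.58546297]), 'rotation': array([ 0.12653127, -0.25945917,  0.87089287, -0
[... 574 characters left out ...]
oints': array([-1.44839373e+00,  3.12867367e-01,  1.49774009e+00,  4.21759894e-05,
        1.33102659e+00, -2.23394241e-01]), 'dq': array([ 1.40728245e-03, -9.24729942e-07,  7.67680015e-04, -9.70372373e-04,
       -1.58108046e-03,  1.04628732e-03]), 'tau': array([-5.59992986e-04, -4.12163830e+01, -2.59909075e+01, -2.64074097e-04,
        3.93757828e-04, -9.57635166e-06]), 'eef_pos': array([ 177.94595251, -493.90840467,  248.29577489]), 'ee_rot': array([-1.96368283e-05,  9.85091127e-01,  1.72033340e-01,  2.15031854e-05]), 'force': array([-0.14133477, -0.14841084, -0.11340884]), 'wrist_torque': array([-0.0484913 , -0.01248205, -0.02276094]), 'grip_force': 0.0, 'grip_width': 1.0010275894236507}
```

Run:
```python
import cv2
t=cv2.imread("pics/top0.png")[110:300,60:360]
cv2.imwrite("pics/topc.png",cv2.resize(t,None,fx=2.6,fy=2.6,interpolation=cv2.INTER_CUBIC))
```

```text
(no output)
```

View pics/topc.png

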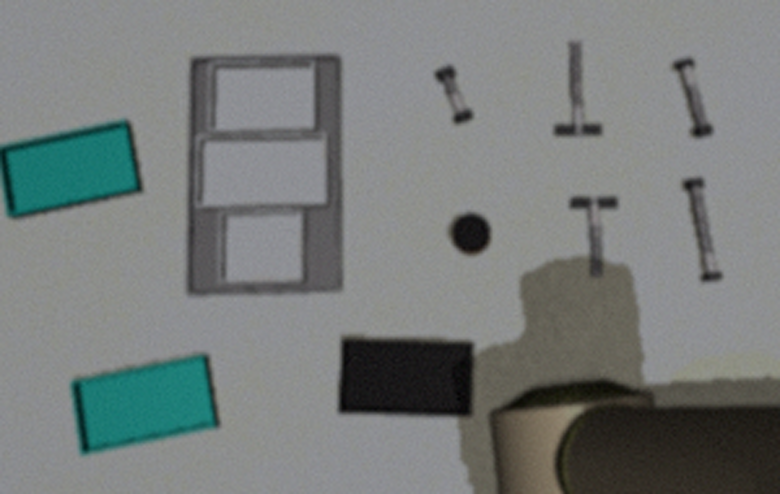

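View pics/side0.png

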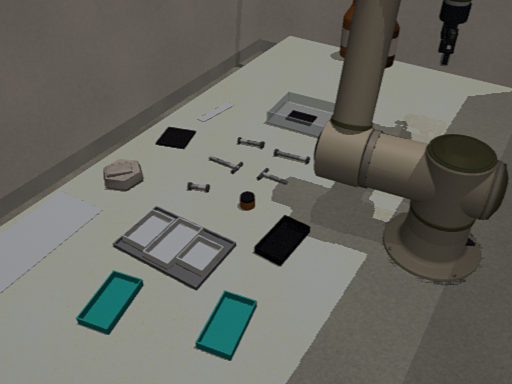

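```bash
cat > h.py <<'E'
from rig import *
import numpy as np, cv2
from scipy.spatial.transform import Rotation as R
def rot(q): return R.from_quat([*q[1:],q[0]]).as_matrix()
def w(cam,uv,z):
    c=camera_model(cam); uv=np.atleast_2d(uv).astype(float)
    d=np.c_[uv,np.ones(len(uv))]@np.linalg.inv(c["mtx"]).T@rot(c["rotation"]).T
    e=np.array(c["eye"]); return e+d*((z-e[2])/d[:,2])[:,None]
def meas(cam,l,z):
    for d in trace(cam,l):
        ys,xs=np.nonzero(d["mask"]); p=w(cam,np.c_[xs,ys],z)[:,:2]
        (cx,cy),(a,b),t=cv2.minAreaRect(p.astype(np.float32)); bx=cv2.boxPoints(((cx,cy),(a,b),t))
        e1,e2=bx[1]-bx[0],bx[2]-bx[1]; e=e1 if np.hypot(*e1)>np.hypot(*e2) else e2
        print(cam,l,round(d["score"],2),"c",round(cx),round(cy),"size",round(max(a,b)),round(min(a,b)),"mean",p.mean(0).round(),"axis deg",round(np.degrees(np.arctan2(e[1],e[0]))%180))
E
python3 - <<'E'
from h import *
for cam in ("top","side"):
    capture(cam)
    for l,z in (("bolt_short",10),("bolt_medium",10),("bolt_long",10),("dish_short",25),("dish_medium",25),("dish_long",25),("carrier",12),("tscrew_a",6),("jar",20)): meas(cam,l,z)
E
```

```text
top bolt_short 0.55 c 462 -126 size 108 17 mean [ 462. -126.] axis deg 8
top bolt_short 0.33 c 443 340 size 91 77 mean [443. 340.] axis deg 90
top bolt_medium 0.55 c 606 -119 size 84 17 mean [ 604. -120.] axis deg 15
top bolt_long 0.63 c 444 340 size 97 80 mean [444. 340.] axis deg 90
top bolt_long 0.61 c 464 -125 size 108 18 mean [ 467. -125.] axis deg 8
top dish_short 0.69 c 441 337 size 90 76 mean [441. 337.] axis deg 90
top dish_medium 0.63 c 599 342 size 112 82 mean [599. 341.] axis deg 92
top dish_long 0.98 c 522 539 size 141 82 mean [521. 540.] axis deg 103
top dish_long 0.92 c 519 341 size 142 80 mean [520. 340.] axis deg 90
top dish_long 0.87 c 279 449 size 144 78 mean [280. 450.] axis deg 100
top dish_long 0.75 c 306 186 size 135 78 mean [307. 186.] axis deg 88
top carrier 0.87 c 521 340 size 257 160 mean [503. 336.] axis deg 2
top tscrew_a 0.8 c 612 15 size 95 39 mean [605.   7.] axis deg 13
top tscrew_a 0.76 c 459 -20 size 84 48 mean [467. -12.] axis deg 13
top jar 0.6 c 457 121 size 44 43 mean [456. 121.] axis deg 45
side bolt_short 0.58 c 608 140 size 64 31 mean [609. 1
[... 447 characters left out ...]
s deg 11
side dish_long 0.89 c 299 198 size 153 85 mean [298. 201.] axis deg 88
side dish_long 0.8 c 512 348 size 147 87 mean [514. 352.] axis deg 93
side dish_long 0.76 c 272 460 size 148 84 mean [271. 464.] axis deg 103
side dish_long 0.73 c 512 550 size 146 89 mean [511. 554.] axis deg 103
side dish_long 0.3 c 593 -100 size 90 34 mean [ 593. -100.] axis deg 16
side carrier 0.98 c 516 346 size 264 170 mean [479. 368.] axis deg 1
side tscrew_a 0.74 c 611 20 size 106 55 mean [602.  10.] axis deg 12
side tscrew_a 0.5 c 463 -1 size 84 52 mean [470. -10.] axis deg 161
side jar 0.8 c 452 126 size 76 40 mean [451. 126.] axis deg 124
side jar 0.72 c 511 350 size 264 167 mean [472. 372.] axis deg 2
```

```bash
cat >> h.py <<'E'
def go(x,y,z,yaw):
    s=sense(); M=rot(s["ee_rot"]); t=M.T@(np.array([x,y,z])-s["eef_pos"])/10
    a=np.radians(yaw); T=np.array([[np.cos(a),np.sin(a),0],[np.sin(a),-np.cos(a),0],[0,0,-1]])
    print("t",s["time_s"],"shift",t.round(2),"turn",R.from_matrix(M.T@T).as_rotvec().round(3))
E
python3 - <<'E'
from h import *
print(w("top",[[231.2,138.5],[238.1,155],[234.6,146.7]],10)[:,:2].round())
go(608,140,120,23)
E
```

```text
[[628. 149.]
 [581. 129.]
 [605. 139.]]
t 2.0 shift [ 61.95 -45.07  12.83] turn [ 0.    -0.    -0.056]
```

>>> step_arm(
  commands="0.6 61.8 -45.0 12.8 0 0 -0.056;0.6 61.8 -45.0 12.8 0 0 -0.056;0.6 61.8 -45.0 12.8 0 0 -0.056;0.6 61.8 -45.0 12.8 0 0 -0.056;0.6 61.8 -45.0 12.8 0 0 -0.056;0.6 61.8 -45.0 12.8 0 0 -0.056;0.6 61.8 -45.0 12.8 0 0 -0.056;0.6 61.8 -45.0 12.8 0 0 -0.056;0.6 61.8 -45.0 12.8 0 0 -0.056;0.6 61.8 -45.0 12.8 0 0 -0.056;0.6 61.8 -45.0 12.8 0 0 -0.056;0.6 61.8 -45.0 12.8 0 0 -0.056;0.6 61.8 -45.0 12.8 0 0 -0.056;0.6 61.8 -45.0 12.8 0 0 -0.056;0.6 61.8 -45.0 12.8 0 0 -0.056;0.6 61.8 -45.0 12.8 0 0 -0.056;0.6 61.8 -45.0 12.8 0 0 -0.056;0.6 61.8 -45.0 12.8 0 0 -0.056;0.6 61.8 -45.0 12.8 0 0 -0.056;0.6 61.8 -45.0 12.8 0 0 -0.056",
  newtons=40,
)

```text
time_s: 3.67
eef_pos: [607.8, 142.8, 118.7]
ee_rot: [-0.0, 0.979, 0.201, -0.0]
force: [-0.3, -0.4, -0.5]
grip_width: 0.605
grip_force: 0.0
```

Run:
```python
from h import *
s=sense(); print(s["eef_pos"],s["joints"],s["grip_width"])
for n in ("side",):
    im=capture(n); cv2.imwrite("pics/s1.png",cv2.resize(im[80:280,120:360,::-1],None,fx=3,fy=3,interpolation=cv2.INTER_CUBIC))
go(607,140,22,23)
```

```text
[607.78500081 142.79966105 118.74307602] [4.30951187e-02 6.47123140e-01 1.33426348e+00 8.35604380e-04
 1.16076147e+00 1.20784712e+00] 0.6045300257493008
t 3.7167 shift [-0.02  0.07  9.72] turn [-0.     0.001  0.003]
```

View pics/s1.png

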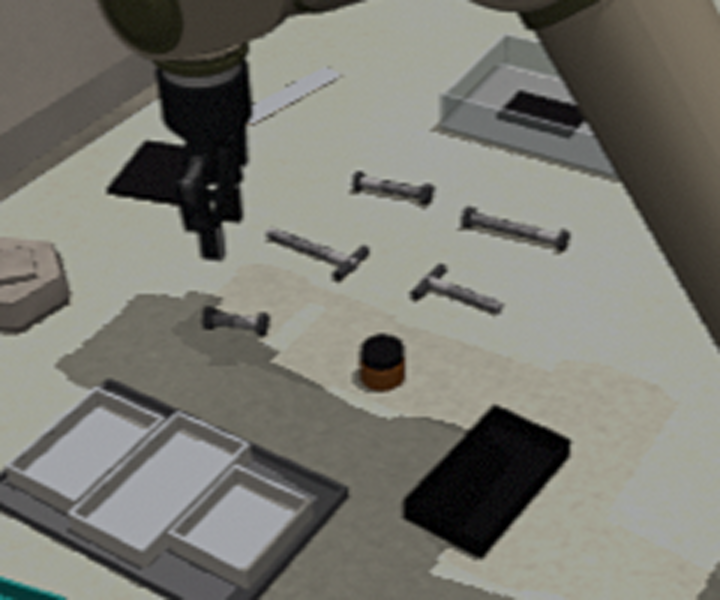

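>>> step_arm(
  commands="0.6 0 0 3.5 0 0 0;0.6 0 0 7 0 0 0;0.6 0 0 9.7 0 0 0;0.6 0 0 9.8 0 0 0;0.6 0 0 9.8 0 0 0;0 0 0 9.8 0 0 0;0 0 0 9.8 0 0 0;0 0 0 9.8 0 0 0;0 0 0 9.8 0 0 0;0 0 0 9.8 0 0 0;0 0 0 9.8 0 0 0;0 0 0 9.8 0 0 0;0 0 0 9.8 0 0 0",
)

```text
time_s: 4.8
eef_pos: [607.7, 138.8, 24.2]
ee_rot: [0.0, 0.98, 0.2, 0.001]
force: [-1.2, -0.7, 7.2]
grip_width: 0.116
grip_force: 39.1
```

>>> step_arm(
  commands="0 0 0 -2 0 0 0;0 0 0 -5 0 0 0;0 0 0 -8 0 0 0;0 0 0 -8 0 0 0;0 0 0 -8 0 0 0",
)

```text
time_s: 5.22
eef_pos: [607.6, 139.0, 104.5]
ee_rot: [0.0, 0.98, 0.2, 0.002]
force: [-0.3, 0.4, -1.8]
grip_width: 0.115
grip_force: 39.5
```

Run:
```python
from h import *
s=sense(); print(s["eef_pos"],s["grip_width"],s["grip_force"],s["force"])
im=capture("side"); cv2.imwrite("pics/s2.png",cv2.resize(im[100:220,120:280,::-1],None,fx=4,fy=4,interpolation=cv2.INTER_CUBIC))
go(441,338,90,91)
```

```text
[607.63603688 138.96806634 104.47618155] 0.11489534182876297 39.46348428726196 [-0.28648411  0.4369801  -1.79343052]
t 5.2667 shift [ -7.47 -24.81   1.26] turn [ 1.000e-03 -0.000e+00 -1.186e+00]
```

View pics/s2.png

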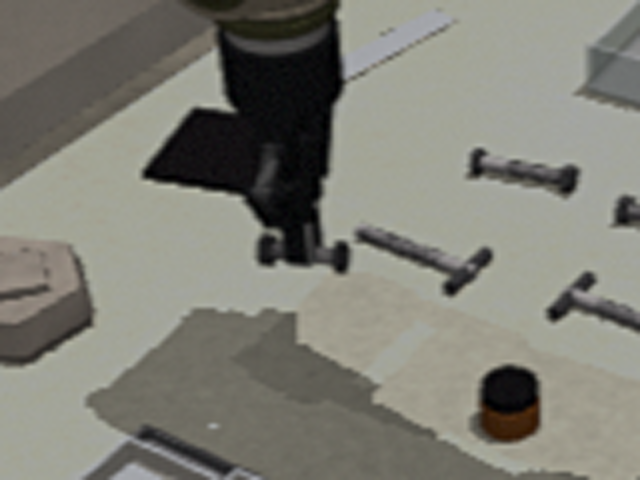

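>>> step_arm(
  commands="0 -7.5 -24.8 1.3 0 0 -1.186;0 -7.5 -24.8 1.3 0 0 -1.186;0 -7.5 -24.8 1.3 0 0 -1.186;0 -7.5 -24.8 1.3 0 0 -1.186;0 -7.5 -24.8 1.3 0 0 -1.186;0 -7.5 -24.8 1.3 0 0 -1.186;0 -7.5 -24.8 1.3 0 0 -1.186;0 -7.5 -24.8 1.3 0 0 -1.186;0 -7.5 -24.8 1.3 0 0 -1.186;0 -7.5 -24.8 1.3 0 0 -1.186;0 -7.5 -24.8 1.3 0 0 -1.186;0 -7.5 -24.8 1.3 0 0 -1.186;0 -7.5 -24.8 1.3 0 0 -1.186;0 -7.5 -24.8 1.3 0 0 -1.186",
)

```text
time_s: 6.43
eef_pos: [440.7, 337.7, 89.0]
ee_rot: [-0.0, 0.702, 0.713, -0.0]
force: [0.7, 0.6, -0.0]
grip_width: 0.114
grip_force: 39.5
```

Run:
```python
from h import *
im=capture("side"); cv2.imwrite("pics/s3.png",cv2.resize(im[170:300,120:280,::-1],None,fx=4,fy=4,interpolation=cv2.INTER_CUBIC))
go(441,338,33,91)
```

```text
t 6.4833 shift [0.03 0.03 5.61] turn [-0.     0.    -0.002]
```

View pics/s3.png

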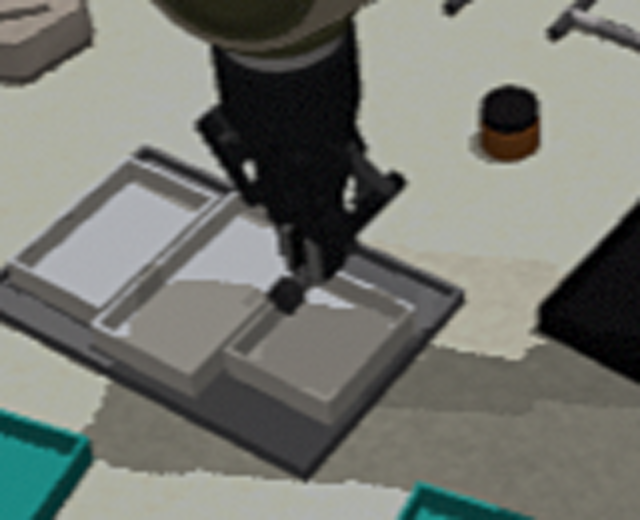

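>>> step_arm(
  commands="0.1 0 0 3 0 0 0;0.1 0 0 4.8 0 0 0;0.1 0 0 5.7 0 0 0;0.1 0 0 5.7 0 0 0;0.1 0 0 5.7 0 0 0;0.35 0 0 5.7 0 0 0;0.35 0 0 5.7 0 0 0;0.35 0 0 5.7 0 0 0;0.35 0 0 3 0 0 0;0.35 0 0 -1 0 0 0;0.35 0 0 -5 0 0 0;0.35 0 0 -5 0 0 0",
)

```text
time_s: 7.48
eef_pos: [443.6, 339.3, 147.1]
ee_rot: [0.002, 0.701, 0.713, 0.006]
force: [0.8, 0.1, 1.1]
grip_width: 0.353
grip_force: 0.0
```

Run:
```python
from h import *
s=sense(); print(s["eef_pos"],s["grip_width"],s["force"])
im=capture("side"); cv2.imwrite("pics/s4.png",cv2.resize(im[200:300,120:260,::-1],None,fx=4,fy=4,interpolation=cv2.INTER_CUBIC))
go(605,-119,130,15)
```

```text
[443.63015882 339.33046636 147.06648604] 0.3530336296332278 [0.83328796 0.11832034 1.11874195]
t 7.5333 shift [-46.05  15.46   1.31] turn [ 0.004 -0.008  1.326]
```

View pics/s4.png

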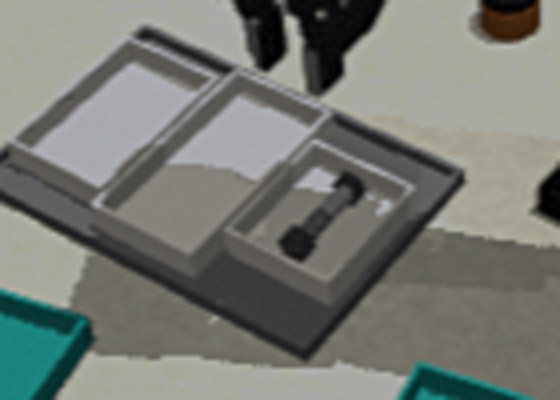

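The short bolt lies centred in the short dish (crop 320,215). Next the medium bolt.

>>> step_arm(
  commands="0.6 -46.0 15.5 1.3 0 0 1.326;0.6 -46.0 15.5 1.3 0 0 1.326;0.6 -46.0 15.5 1.3 0 0 1.326;0.6 -46.0 15.5 1.3 0 0 1.326;0.6 -46.0 15.5 1.3 0 0 1.326;0.6 -46.0 15.5 1.3 0 0 1.326;0.6 -46.0 15.5 1.3 0 0 1.326;0.6 -46.0 15.5 1.3 0 0 1.326;0.6 -46.0 15.5 1.3 0 0 1.326;0.6 -46.0 15.5 1.3 0 0 1.326;0.6 -46.0 15.5 1.3 0 0 1.326;0.6 -46.0 15.5 1.3 0 0 1.326;0.6 -46.0 15.5 1.3 0 0 1.326;0.6 -46.0 15.5 1.3 0 0 1.326;0.6 -46.0 15.5 1.3 0 0 1.326;0.6 -46.0 15.5 1.3 0 0 1.326",
)

```text
time_s: 8.87
eef_pos: [603.3, -118.2, 126.0]
ee_rot: [-0.0, 0.991, 0.131, -0.0]
force: [-0.5, -0.1, -0.1]
grip_width: 0.604
grip_force: 0.0
```

Run:
```python
from h import *
im=capture("side"); cv2.imwrite("pics/s5.png",cv2.resize(im[70:200,180:340,::-1],None,fx=4,fy=4,interpolation=cv2.INTER_CUBIC))
go(605,-118,22,15)
```

```text
t 8.9167 shift [ 0.17  0.03 10.42] turn [-0.     0.     0.002]
```

View pics/s5.png

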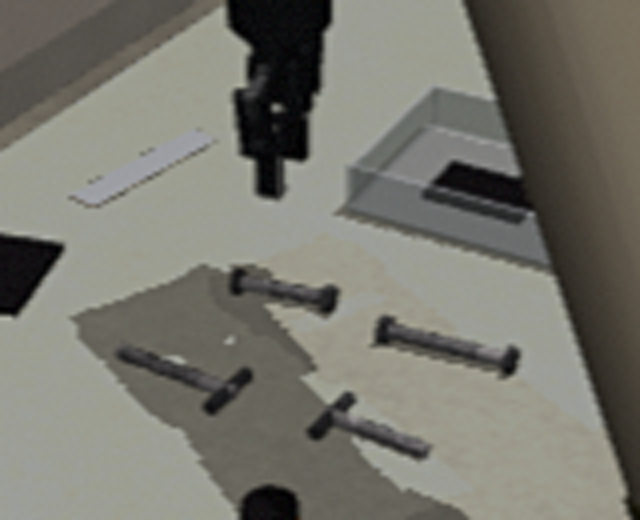

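The gripper hangs over the medium bolt (crop 285,290), aligned.

>>> step_arm(
  commands="0.6 0.1 0 3.5 0 0 0;0.6 0.1 0 7 0 0 0;0.6 0.1 0 10 0 0 0;0.6 0.1 0 10.4 0 0 0;0.6 0.1 0 10.4 0 0 0;0 0.1 0 10.4 0 0 0;0 0.1 0 10.4 0 0 0;0 0.1 0 10.4 0 0 0;0 0.1 0 10.4 0 0 0;0 0.1 0 10.4 0 0 0;0 0.1 0 10.4 0 0 0;0 0.1 0 10.4 0 0 0;0 0.1 0 10.4 0 0 0;0 0.1 0 7 0 0 0;0 0.1 0 4 0 0 0;0 0.1 0 2 0 0 0;0 0.1 0 2 0 0 0",
)

```text
time_s: 10.33
eef_pos: [606.6, -119.9, 111.9]
ee_rot: [0.002, 0.991, 0.131, 0.004]
force: [0.6, -1.2, -0.6]
grip_width: 0.115
grip_force: 39.6
```

Run:
```python
from h import *
im=capture("side"); cv2.imwrite("pics/s6.png",cv2.resize(im[70:200,180:340,::-1],None,fx=4,fy=4,interpolation=cv2.INTER_CUBIC))
go(600,342,100,91)
```

```text
t 10.3833 shift [ 11.41 -44.73   0.82] turn [ 5.000e-03 -1.000e-03 -1.326e+00]
```

View pics/s6.png

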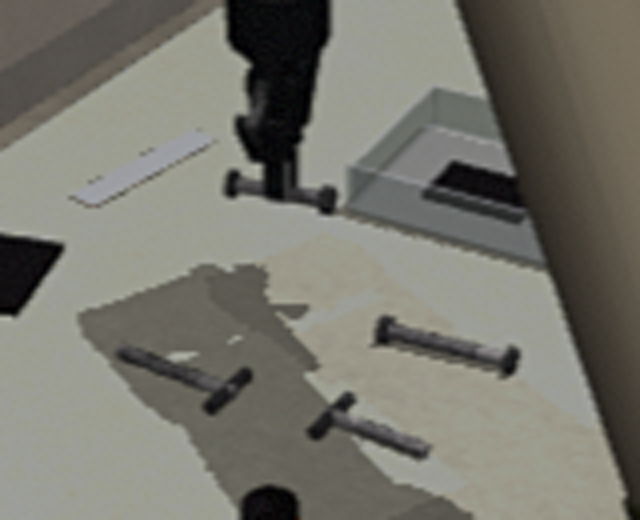

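The bolt is held at its middle, level (crop 280,190).

>>> step_arm(
  commands="0 11.4 -44.7 0.8 0 0 -1.326;0 11.4 -44.7 0.8 0 0 -1.326;0 11.4 -44.7 0.8 0 0 -1.326;0 11.4 -44.7 0.8 0 0 -1.326;0 11.4 -44.7 0.8 0 0 -1.326;0 11.4 -44.7 0.8 0 0 -1.326;0 11.4 -44.7 0.8 0 0 -1.326;0 11.4 -44.7 0.8 0 0 -1.326;0 11.4 -44.7 0.8 0 0 -1.326;0 11.4 -44.7 0.8 0 0 -1.326;0 11.4 -44.7 0.8 0 0 -1.326;0 11.4 -44.7 0.8 0 0 -1.326;0 11.4 -44.7 0.8 0 0 -1.326;0 11.4 -44.7 0.8 0 0 -1.326;0 11.4 -44.7 0.8 0 0 -1.326;0 11.4 -44.7 0.8 0 0 -1.326;0 11.4 -44.7 0.8 0 0 -1.326",
)

```text
time_s: 11.8
eef_pos: [599.4, 340.9, 98.4]
ee_rot: [-0.0, 0.702, 0.712, -0.0]
force: [0.4, 0.3, -1.2]
grip_width: 0.114
grip_force: 39.7
```

Run:
```python
from h import *
im=capture("side"); cv2.imwrite("pics/s7.png",cv2.resize(im[140:290,90:260,::-1],None,fx=4,fy=4,interpolation=cv2.INTER_CUBIC))
go(600,342,33,91)
```

```text
t 11.85 shift [0.09 0.07 6.54] turn [ 0.     0.    -0.002]
```

View pics/s7.png

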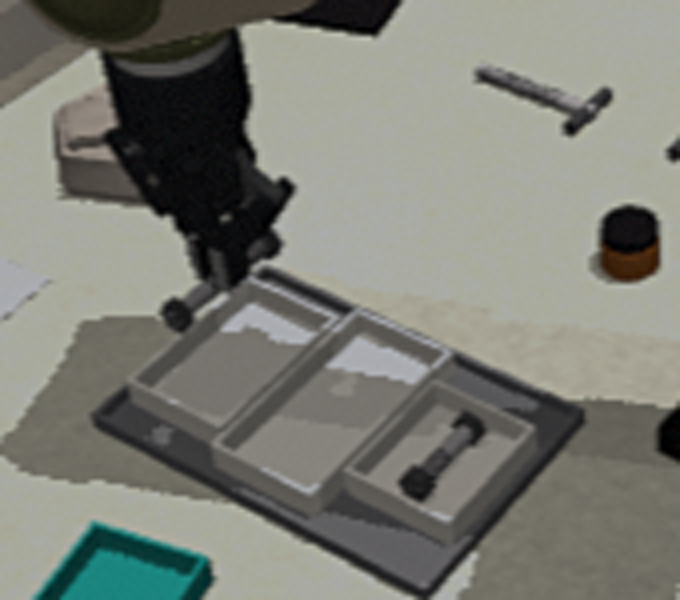

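```bash
python3 -c "
from h import *
print(w('side',[[123,188],[143,178],[104,182],[123,162]],0).round()); print(w('side',[[123,162]],30).round())"
```

```text
[[788. 252.   0.]
 [772. 188.  -0.]
 [854. 262.   0.]
 [878. 164.   0.]]
[[843. 190.  30.]]
```

Well clear of the gripper (over 100 mm). Lower and release.

>>> step_arm(
  commands="0.1 0.1 0 3 0 0 0;0.1 0.1 0 5.5 0 0 0;0.1 0.1 0 6.6 0 0 0;0.1 0.1 0 6.6 0 0 0;0.1 0.1 0 6.6 0 0 0;0.35 0.1 0 6.6 0 0 0;0.35 0.1 0 6.6 0 0 0;0.35 0.1 0 6.6 0 0 0;0.35 0.1 0 4 0 0 0;0.35 0.1 0 0 0 0 0;0.35 0.1 0 -4 0 0 0;0.35 0.1 0 -4 0 0 0",
)

```text
time_s: 12.85
eef_pos: [601.9, 344.2, 147.9]
ee_rot: [0.003, 0.701, 0.713, 0.007]
force: [0.1, 0.8, 0.5]
grip_width: 0.351
grip_force: 0.0
```

Run:
```python
from h import *
im=capture("side"); cv2.imwrite("pics/s8.png",cv2.resize(im[190:290,100:250,::-1],None,fx=4,fy=4,interpolation=cv2.INTER_CUBIC))
go(463,-123,130,8)
```

```text
t 12.9 shift [-46.44 -14.59   1.1 ] turn [ 0.005 -0.009  1.448]
```

View pics/s8.png

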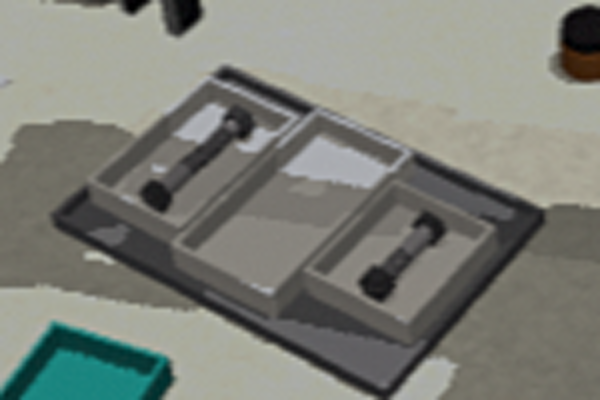

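The medium bolt lies centred in the medium dish (crop 195,155). Next the long bolt.

>>> step_arm(
  commands="0.6 -46.4 -14.6 1.1 0 0 1.448;0.6 -46.4 -14.6 1.1 0 0 1.448;0.6 -46.4 -14.6 1.1 0 0 1.448;0.6 -46.4 -14.6 1.1 0 0 1.448;0.6 -46.4 -14.6 1.1 0 0 1.448;0.6 -46.4 -14.6 1.1 0 0 1.448;0.6 -46.4 -14.6 1.1 0 0 1.448;0.6 -46.4 -14.6 1.1 0 0 1.448;0.6 -46.4 -14.6 1.1 0 0 1.448;0.6 -46.4 -14.6 1.1 0 0 1.448;0.6 -46.4 -14.6 1.1 0 0 1.448;0.6 -46.4 -14.6 1.1 0 0 1.448;0.6 -46.4 -14.6 1.1 0 0 1.448;0.6 -46.4 -14.6 1.1 0 0 1.448;0.6 -46.4 -14.6 1.1 0 0 1.448;0.6 -46.4 -14.6 1.1 0 0 1.448;0.6 -46.4 -14.6 1.1 0 0 1.448",
)

```text
time_s: 14.32
eef_pos: [461.1, -122.3, 127.2]
ee_rot: [-0.0, 0.997, 0.071, -0.0]
force: [-0.1, 0.2, 0.2]
grip_width: 0.601
grip_force: 0.0
```

Run:
```python
from h import *
im=capture("side"); cv2.imwrite("pics/s9.png",cv2.resize(im[90:210,220:370,::-1],None,fx=4,fy=4,interpolation=cv2.INTER_CUBIC))
go(463,-123,22,8)
```

```text
t 14.3667 shift [ 0.18  0.08 10.52] turn [-0.     0.     0.002]
```

View pics/s9.png

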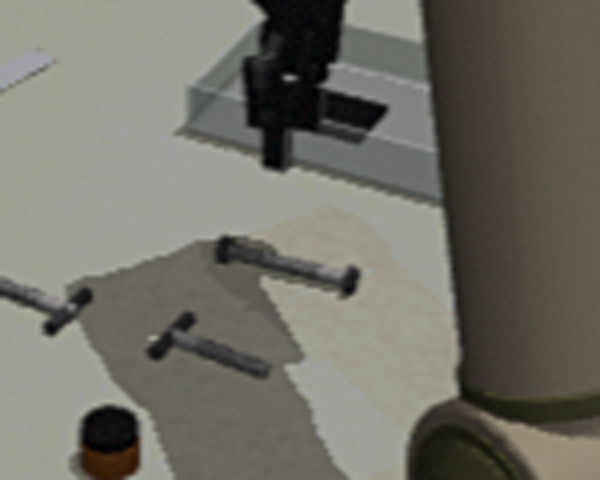

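Aligned over the long bolt (crop 285,265), the T-screw clear of the fingers.

>>> step_arm(
  commands="0.5 0.1 0 3.5 0 0 0;0.5 0.1 0 7 0 0 0;0.5 0.1 0 10 0 0 0;0.5 0.1 0 10.5 0 0 0;0.5 0.1 0 10.5 0 0 0;0 0.1 0 10.5 0 0 0;0 0.1 0 10.5 0 0 0;0 0.1 0 10.5 0 0 0;0 0.1 0 10.5 0 0 0;0 0.1 0 10.5 0 0 0;0 0.1 0 10.5 0 0 0;0 0.1 0 10.5 0 0 0;0 0.1 0 10.5 0 0 0;0 0.1 0 7 0 0 0;0 0.1 0 4 0 0 0;0 0.1 0 2 0 0 0;0 0.1 0 2 0 0 0",
  newtons=50,
)

```text
time_s: 15.78
eef_pos: [463.8, -124.2, 112.1]
ee_rot: [0.002, 0.998, 0.07, 0.004]
force: [0.7, -1.4, -1.4]
grip_width: 0.107
grip_force: 49.7
```

Run:
```python
from h import *
im=capture("side"); cv2.imwrite("pics/s10.png",cv2.resize(im[90:210,220:370,::-1],None,fx=4,fy=4,interpolation=cv2.INTER_CUBIC))
go(520,340,100,91)
```

```text
t 15.8333 shift [ 12.12 -45.12   0.88] turn [ 6.000e-03 -1.000e-03 -1.448e+00]
```

View pics/s10.png

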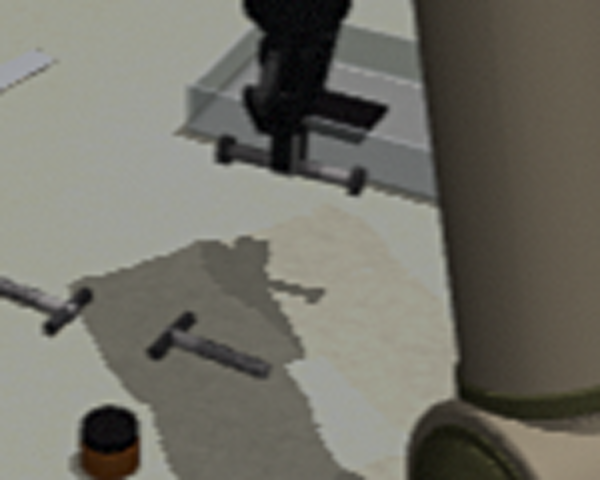

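The long bolt is gripped at mid-length (crop 290,165), level.

>>> step_arm(
  commands="0 12.1 -45.1 0.9 0 0 -1.448;0 12.1 -45.1 0.9 0 0 -1.448;0 12.1 -45.1 0.9 0 0 -1.448;0 12.1 -45.1 0.9 0 0 -1.448;0 12.1 -45.1 0.9 0 0 -1.448;0 12.1 -45.1 0.9 0 0 -1.448;0 12.1 -45.1 0.9 0 0 -1.448;0 12.1 -45.1 0.9 0 0 -1.448;0 12.1 -45.1 0.9 0 0 -1.448;0 12.1 -45.1 0.9 0 0 -1.448;0 12.1 -45.1 0.9 0 0 -1.448;0 12.1 -45.1 0.9 0 0 -1.448;0 12.1 -45.1 0.9 0 0 -1.448;0 12.1 -45.1 0.9 0 0 -1.448;0 12.1 -45.1 0.9 0 0 -1.448;0 12.1 -45.1 0.9 0 0 -1.448;0 12.1 -45.1 0.9 0 0 -1.448;0 12.1 -45.1 0.9 0 0 -1.448",
)

```text
time_s: 17.33
eef_pos: [519.1, 339.4, 98.5]
ee_rot: [0.0, 0.702, 0.712, 0.0]
force: [-0.2, -0.2, -1.4]
grip_width: 0.105
grip_force: 49.7
```

Run:
```python
from h import *
im=capture("side"); cv2.imwrite("pics/s11.png",cv2.resize(im[160:290,90:250,::-1],None,fx=4,fy=4,interpolation=cv2.INTER_CUBIC))
go(520,340,33,91)
```

```text
t 17.3833 shift [0.03 0.09 6.55] turn [ 0.    -0.    -0.002]
```

View pics/s11.png

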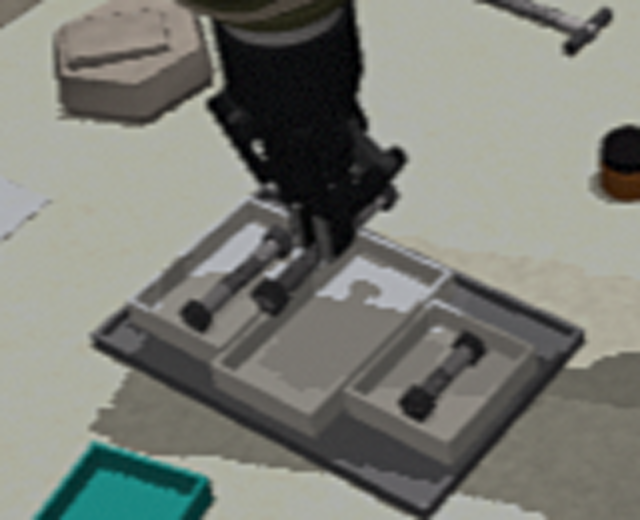

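>>> step_arm(
  commands="0.1 0.1 0.1 3 0 0 0;0.1 0.1 0.1 5.5 0 0 0;0.1 0.1 0.1 6.6 0 0 0;0.1 0.1 0.1 6.6 0 0 0;0.1 0.1 0.1 6.6 0 0 0;0.32 0.1 0.1 6.6 0 0 0;0.32 0.1 0.1 6.6 0 0 0;0.32 0.1 0.1 6.6 0 0 0;0.32 0.1 0.1 4 0 0 0;0.32 0.1 0.1 0 0 0 0;0.32 0.1 0.1 -4 0 0 0;0.32 0.1 0.1 -8 0 0 0;0.32 0.1 0.1 -10 0 0 0;0.32 0.1 0.1 -10 0 0 0;0.32 0.1 0.1 -10 0 0 0",
)

```text
time_s: 18.63
eef_pos: [520.1, 341.3, 199.4]
ee_rot: [0.0, 0.701, 0.713, 0.001]
force: [0.3, -0.3, -0.6]
grip_width: 0.318
grip_force: 0.0
```

Run:
```python
from h import *
im=capture("side"); cv2.imwrite("pics/s12.png",cv2.resize(im[130:290,100:300,::-1],None,fx=3.6,fy=3.6,interpolation=cv2.INTER_CUBIC))
for l in ("bolt_short","bolt_medium","bolt_long"): meas("side",l,16)
meas("side","tscrew_a",6);meas("side","jar",20)
```

```text
side bolt_medium 0.56 c 600 343 size 95 22 mean [599. 346.] axis deg 93
side bolt_long 0.76 c 521 339 size 120 23 mean [520. 342.] axis deg 91
side tscrew_a 0.72 c 609 20 size 107 59 mean [597.  10.] axis deg 16
side tscrew_a 0.7 c 458 -17 size 89 57 mean [462.  -9.] axis deg 16
side jar 0.5 c 452 125 size 76 40 mean [451. 126.] axis deg 124
```

View pics/s12.png

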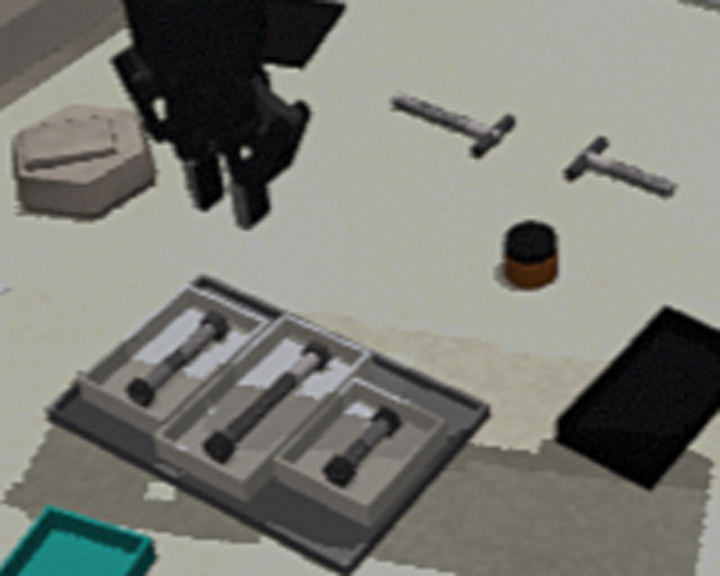

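All three bolts lie in their dishes, bystanders unmoved.

```bash
python3 -c "
from rig import *
print(finish_job())"
```

```text
the job is handed in; nothing more can be done
None
```

I laid the short, medium and long bolts in their own dishes, in that order, and handed the job in at about 19 s. The last picture showed all three flat and centred, with the T-screws and jar still in place; no verdict came back.

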